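# Switch on the ring under the kettle

### The job

The steel kettle has been set on one of the two rings of the white worktop hob, and the red pot on the other. Switch on the ring under the kettle: flip the black toggle in front of that ring right over, from leaning towards the front edge of the hob to leaning towards the ring. Leave the other toggle off and do not shift the kettle.

Things in the scene. Friction and masses are not known exactly. Their poses are not given: they have to be found in the camera images.
- hob: White twin-ring worktop hob, fixed, 340 (x) by 520 (y) by 65 mm high; origin under its centre on the worktop, z up, seen by the robot +y is its left and +x its back. The front 80 mm of its flat top (-x, nearest the robot) is the grey control strip with two toggles. Behind: two dark rings, 180 mm across, tops at z = 77 mm, centred at x = 55, y = +130 (left) and -130 mm (right).
- left_switch (a joint): Black bat toggle in front of the left ring. Pivot at hob (-120, +130, 68) mm, 3 mm above the strip; bat 45 mm long from there, 13.6 mm thick at the tip, 9 mm at its root. Rad: 0 off, leans 24 deg to hob -x (tip 18 mm before the pivot, 41 above); 0.42 upright; 0.84 on, leans 24 deg to +x, to ring and red dot. Over-centre spring: snaps to the side it leans to, stays; 3 N at the tip moves it. Starts off.
- right_switch (a joint): Black bat toggle in front of the right ring. Pivot at hob (-120, -130, 68) mm, 3 mm above the strip; bat 45 mm long from there, 13.6 mm thick at the tip, 9 mm at its root. Rad: 0 off, leans 24 deg to hob -x (tip 18 mm before the pivot, 41 above); 0.42 upright; 0.84 on, leans 24 deg to +x, to ring and red dot. Over-centre spring: snaps to the side it leans to, stays; 3 N at the tip moves it. Starts off.
- kettle: Brushed steel kettle with a black arched handle, 172 mm across, 196 mm high with its handle, spout to its own +x reaching 112 mm from its axis; origin at the centre of its underside. Loose; it stands within about 8 mm of the centre of one ring, spout away from the toggles. A red lidded pot of like size stands on the other ring.
Not all that is in view belongs to the job. What is shaped like the kettle but purple is not meant.

How it is judged (in metres and radians):
At the end, for the whole second after the job is handed in: The toggle in front of the kettle's ring rests on its on side (above 0.6 rad), the other toggle rests off (below 0.24 rad), and the kettle stands upright (within 10 degrees) within 30 mm of where it stood (((y of kettle in the frame of hob above 0 m and value of joint left_switch above 0.6 rad and value of joint right_switch below 0.24 rad) or (y of kettle in the frame of hob below 0 m and value of joint right_switch above 0.6 rad and value of joint left_switch below 0.24 rad)) and distance of kettle from where it was at the start of the episode below 0.03 m and angle between kettle's own z axis and vertical below 0.17 rad and velocity of joint left_switch between -0.2 and 0.2 rad/s and velocity of joint right_switch between -0.2 and 0.2 rad/s); the robot touches nothing.
It fails at once if the toggle of the other ring is flipped on ((y of kettle in the frame of hob above 0 m and value of joint right_switch above 0.42 rad) or (y of kettle in the frame of hob below 0 m and value of joint left_switch above 0.42 rad)).
It fails at once if the kettle is shifted by more than 30 mm or tipped by more than 10 degrees (distance of kettle from where it was at the start of the episode above 0.03 m or angle between kettle's own z axis and vertical above 0.17 rad).
It also fails if it takes over 29 s, if anything falls off the work surface, if the arm or the gripper's body presses on something with over 40 N, if the wrist force passes 120 N, or if a joint passes its speed limit or range.

### The arm

A 6-joint arm with a two-finger parallel gripper is mounted at the origin on the work surface. World frame = base frame: x ahead of the robot, y to its left, z up, the work surface at z = 0. Lengths are in m, angles in degrees, forces in N, time in s.
With the tool pointing down it reaches from about 0.35 to 1 m from the base axis. Payload 7.1 kg.
Tool frame: the origin (TCP) lies at the very end of the fingers, on their centre line; the grasp point (between the pads) lies 19 mm behind it; z points along the fingers, y is the line along which they close (so a half turn about z gives the same grasp; the last joint's range is limited). The gripper opens to 85 mm and grips with 20 to 120 N. Pads are 22 mm wide; open, the fingers measure 114 mm over their backs; the gripper's body (76 mm by 85 mm) begins 54 mm behind the grasp point. The pads swing forward as they close: fully open they stand 13 mm farther back than shut.
Start: joints at [69.442, 24.242, 93.386, -0, 62.372, -1.089], TCP at [0.208, 0.589, 0.231] pointing down, gripper open.
Joint ranges: [-172.04, 172.04], [-51.8, 120.97], [4.93, 147.93], [-75.15, 255.16], [6.16, 154.13], [-145.62, 145.62]. Speed limits (degrees/s): [136.94, 136.94, 172.46, 180, 180, 180].

### API

Orientations are given as a 3x3 rotation matrix whose columns are the frame's x, y, z axes.
In Python, from workcell import ctrl gives the robot as it stands.
- The arm moves only by the tool move_arm, never from a script. Its argument "targets" is a list that holds one entry, the list of rows, each a list of 7 numbers: the turn, a rotation vector about the world's x, y, z in degrees, then the shift along the world's x, y, z in m, then the opening in per cent of the stroke, from 0 (shut) to 100 (fully open). In form: [[[ax, ay, az, tx, ty, tz, jaw], ...]]. A call has exactly 8 rows; each row is the pose to reach, as a shift and turn from the pose commanded when the call began; what a row does not reach only later rows make up. A row lasts 1/10 s, in which the tool goes at most 50 mm and 8.59 degrees, less where a joint would pass 70% of its speed; a pose out of reach is approached as far as the arm can. A call with a gripper value outside its range is refused whole. The fingers move at their own pace and stop on an object; the grip force is fixed at half the most. Time passes only in rows, so rows that repeat a pose let the fingers close, or fill a call up. It gives the time, the measured TCP pose, the force, the opening and the grip force at its end, in the units of the state.
- ctrl.get_state(): the state, without advancing time (a new reading comes with each control period).
- ctrl.grab_frame(name): name is "scene" or "top" or "wrist"; returns a dict with "pixels" (480x640x3 uint8, red, green, blue), "fovy" (degrees; the focal length in pixels is half the picture's height over the tangent of half this angle, whatever the lens; pixels are square), "cx", "cy" (the principal point, pixels), "rvec" (rotation vector, rad) and "tvec" (3), from world to camera coordinates, as OpenCV has them; the wrist camera has in their place "hand_eye" (4x4, takes a point from camera to tool coordinates, whose origin is the TCP and whose axes are the flange's). Camera axes: x right, y down, z forward; pixel columns grow to the right and rows downward; lengths in m; the calibration is good to about 2 mm. A picture is of the moment at which its call begins: read the wrist's pose just before it. There is no depth.
- ctrl.close_job(): hands the job in; it is judged then, once.
The state is a dict: "clock": time; "joints": joint angles; "dq": joint speeds; "joint_torque": joint torques, N m; "eef_pos": TCP position; "eef_rot": TCP orientation; "force": force on the tool from outside, world axes, zero at the start; "wrist_torque": the same for the moment, N m; "width": opening from 0.0 (shut) to 1.0 (fully open); "finger_force": force on a finger pad.
Only numpy, scipy, OpenCV 4.12 (cv2) and the standard library are available. Lean on these libraries where they do the work, as an engineer would, in place of code of your own. Each camera call takes 0.05 s, during which the arm holds its last target. There are 200 camera calls.

## Working session

There is one attempt and no reset: what is moved stays moved. The work goes in short steps, Python scripts to look and compute and a tool call to move; the robot and the scene stay as the last step left them, time stands still between calls to the robot, and variables do not carry over. Pictures are saved under pics/ and viewed, at most 10 in all, crops included, and the job is handed in when it is done.

Besides the shell and the picture viewer there is one more tool, called after ">>>" as name(argument=value, ...), one argument or row to a line, values as JSON. move_arm: Moves the arm, as the interface text tells. Its arguments: {"type":"object","properties":{"targets":{"type":"array"}},"required":["targets"]}

```bash
mkdir -p pics
cat > h.py <<'E'
import numpy as np,cv2
from workcell import ctrl
def grab(n,f):
    d=ctrl.grab_frame(n); cv2.imwrite('pics/'+f,cv2.cvtColor(d['pixels'],cv2.COLOR_RGB2BGR)); return d
def ray(d,u,v,z):
    f=240/np.tan(np.radians(d['fovy'])/2); R=cv2.Rodrigues(np.array(d['rvec'],float))[0]; t=np.array(d['tvec'],float).ravel()
    o=-R.T@t; k=R.T@np.array([(u-d['cx'])/f,(v-d['cy'])/f,1]); return o+k*(z-o[2])/k[2]
def proj(d,p):
    f=240/np.tan(np.radians(d['fovy'])/2); R=cv2.Rodrigues(np.array(d['rvec'],float))[0]; c=R@p+np.array(d['tvec'],float).ravel()
    return f*c[0]/c[2]+d['cx'],f*c[1]/c[2]+d['cy']
E
python3 - <<'E'
from h import *
import pickle
D={n:grab(n,n+'1.png') for n in('scene','top')}
pickle.dump(D,open('D.pkl','wb'))
for n in D: print(n,{k:v for k,v in D[n].items() if k!='pixels'})
E
```

```text
scene {'fovy': 49.30137731203844, 'cx': 318.32449182351496, 'cy': 231.5338337703628, 'rvec': array([ 0.71921611,  2.39774359, -1.33794896]), 'tvec': array([ 0.39477575, -0.07058838,  1.23682458])}
top {'fovy': 42.268131755949234, 'cx': 308.2440991030879, 'cy': 246.38158133823256, 'rvec': array([ 2.1722427 , -2.17317447,  0.14304084]), 'tvec': array([0.02683216, 0.46986068, 1.06970362])}
```

View pics/top1.png

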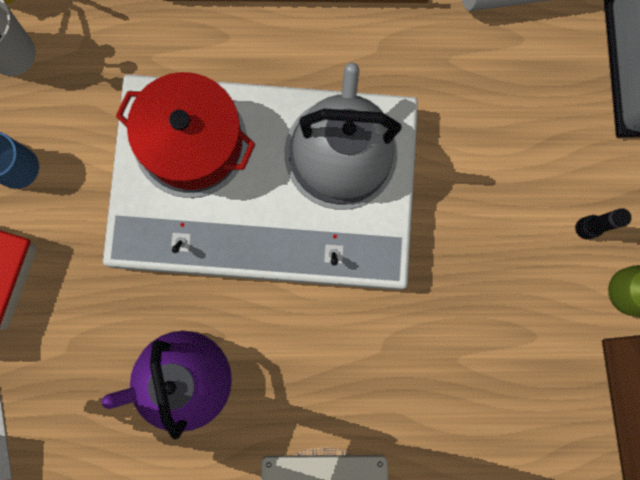

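View pics/scene1.png

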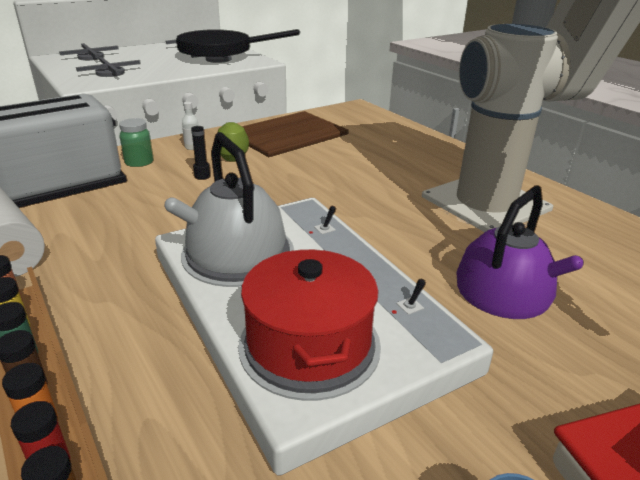

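The top view shows the kettle on the right ring and the red pot on the left one. The right toggle is at about (334,254), its red dot at (335,236), and the left toggle is at about (181,243). Both lean to the front. The purple kettle stands in front of the left toggle.

Run:
```python
from h import *
import pickle
D=pickle.load(open('D.pkl','rb'));d=D['top']
hsv=cv2.cvtColor(d['pixels'],cv2.COLOR_RGB2HSV)
m=((hsv[...,1]>120)&((hsv[...,0]<8)|(hsv[...,0]>172))).astype(np.uint8); 
n,l,s,c=cv2.connectedComponentsWithStats(m)
dots=[]
for i in range(1,n):
    if s[i,4]<60 and 210<c[i][1]<250 and 150<c[i][0]<400: p=ray(d,*c[i],.065); print('dot',c[i],s[i,4],p); dots.append(p)
for q in [(181,242),(334,254)]: print('plate',ray(d,*q,.068))
C=[ray(d,*q,.065)[:2] for q in[(125,75),(416,98),(407,288),(105,265)]];print(C)
o=np.mean(C,0); e=(C[0]-C[1])+(C[3]-C[2]); y=e/np.linalg.norm(e); x=np.array([y[1],-y[0]]); yaw=np.degrees(np.arctan2(x[1],x[0]))
print('ctr',o,'yaw',yaw)
for sgn in(1,-1):
    piv=np.r_[o-.12*x+sgn*.13*y,.068]; tip=piv+np.r_[-.018*x,.041]
    print(sgn,piv,tip,[proj(D[k],p) for k in D for p in(piv,tip)])
# purple kettle
m=((hsv[...,0]>125)&(hsv[...,0]<160)&(hsv[...,1]>80)).astype(np.uint8);n,l,s,c=cv2.connectedComponentsWithStats(m);i=1+s[1:,4].argmax();print('purple',s[i],ray(d,*c[i],.08))
st=ctrl.get_state();print(st['eef_pos'],st['eef_rot'],st['clock'])
a=d['pixels'][200:290,150:380];cv2.imwrite('pics/c.png',cv2.resize(cv2.cvtColor(a,cv2.COLOR_RGB2BGR),None,fx=3.4,fy=3.4))
```

```text
dot [182.  224.2] 10 [0.50334352 0.24224624 0.065     ]
dot [334.36363636 235.90909091] 11 [ 0.48350712 -0.01722262  0.065     ]
plate [0.47247125 0.24273212 0.068     ]
plate [ 0.45218022 -0.0162267   0.068     ]
[array([0.76644381, 0.34697767]), array([ 0.7276899 , -0.16216713]), array([ 0.39464002, -0.13986602]), array([0.43368559, 0.37007274])]
ctr [0.58061483 0.10375431] yaw -4.365640393022637
1 [0.47085874 0.24251166 0.068     ] [0.45291097 0.24388184 0.109     ] [(np.float64(410.4421276269345), np.float64(302.4650431180528)), (np.float64(422.90858150633886), np.float64(277.5718827388835)), (np.float64(181.11041236337363), np.float64(242.94672148066857)), (np.float64(175.3728994424846), np.float64(250.96432227112098))]
-1 [ 0.45106726 -0.01673397  0.068     ] [ 0.43311948 -0.01536379  0.109     ] [(np.float64(325.06002535067483), np.float64(225.8509757426028)), (np.float64(333.9069333005936), np.float64(204.7651969522213)), (np.float64(334.3028590267123), np.float64(254.65316899602766)), (np.float64(335.06725492071746), np.float64(263.144173540409))]
purple [ 156  331   75  101 4308] [0.25000476 0.20817412 0.08      ]
[0.20813182 0.58881584 0.23061908] [[-9.42810461e-01  3.33328942e-01 -5.00092829e-04]
 [ 3.33329315e-01  9.42809585e-01 -1.28617416e-03]
 [ 4.27732394e-05 -1.37931405e-03 -9.99999048e-01]] 0.1
```

View pics/c.png

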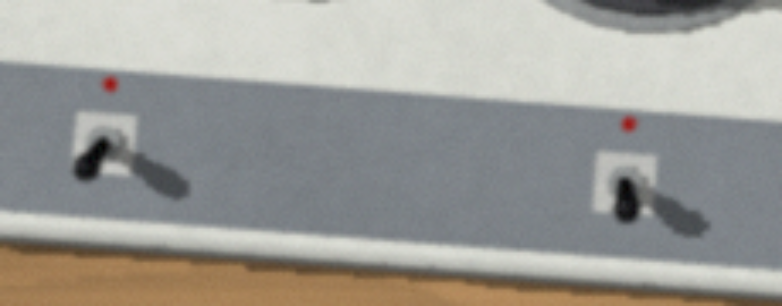

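The crop agrees with the computed pivots. The right toggle's pivot is at world (0.451, -0.0165), with its tip at x≈0.433. I'll go over with the fingers shut, staying clear of the pot and the purple kettle.

>>> move_arm(
  targets=[
    [[0,0,2,0.02,-0.03,0.02,0],[0,0,4,0.04,-0.07,0.04,0],[0,0,6,0.06,-0.11,0.06,0],[0,0,8,0.08,-0.15,0.08,0],[0,0,10,0.1,-0.19,0.09,0],[0,0,12,0.12,-0.23,0.1,0],[0,0,14,0.14,-0.27,0.1,0],[0,0,15,0.155,-0.3,0.1,0]],
  ],
)

```text
clock: 0.9
eef_pos: [0.3638, 0.2871, 0.3316]
eef_rot: [[-0.997, 0.077, 0.0], [0.077, 0.997, -0.0], [-0.0, -0.0, -1.0]]
force: [0.4, -0.0, 0.0]
width: -0.0
finger_force: 0.0
```

>>> move_arm(
  targets=[
    [[0,0,0,0.01,-0.04,0,0],[0,0,0,0.02,-0.08,0,0],[0,0,0,0.02,-0.12,0,0],[0,0,0,0.02,-0.16,0,0],[0,0,0,0.02,-0.2,0,0],[0,0,0,0.02,-0.24,0,0],[0,0,0,0.02,-0.28,0,0],[0,0,0,0.02,-0.305,0,0]],
  ],
)

```text
clock: 1.7
eef_pos: [0.3827, -0.0179, 0.3312]
eef_rot: [[-0.997, 0.079, -0.0], [0.079, 0.997, -0.0], [0.0, -0.0, -1.0]]
force: [0.7, 0.4, -0.3]
width: -0.001
finger_force: 0.0
```

Next I lower to z≈0.098 in front of the toggle.

>>> move_arm(
  targets=[
    [[0,0,0,0,0,-0.03,0],[0,0,0,0,0,-0.06,0],[0,0,0,0,0,-0.1,0],[0,0,0,0,0,-0.14,0],[0,0,0,0,0,-0.18,0],[0,0,0,0,0.001,-0.21,0],[0,0,0,0,0.002,-0.233,0],[0,0,0,0,0.002,-0.233,0]],
  ],
)

```text
clock: 2.5
eef_pos: [0.381, -0.0136, 0.096]
eef_rot: [[-0.997, 0.078, -0.006], [0.078, 0.997, 0.0], [0.006, -0.0, -1.0]]
force: [-0.2, 0.2, -1.0]
width: -0.003
finger_force: 0.0
```

Run:
```python
from h import *
s=ctrl.get_state();print(s['eef_pos'],s['force'])
a=grab('scene','s2.png')['pixels'][120:320,220:480]
cv2.imwrite('pics/s2c.png',cv2.resize(cv2.cvtColor(a,cv2.COLOR_RGB2BGR),None,fx=3,fy=3))
```

```text
[ 0.38098973 -0.01355271  0.09602706] [-0.22271715  0.20268257 -0.95310686]
```

View pics/s2c.png

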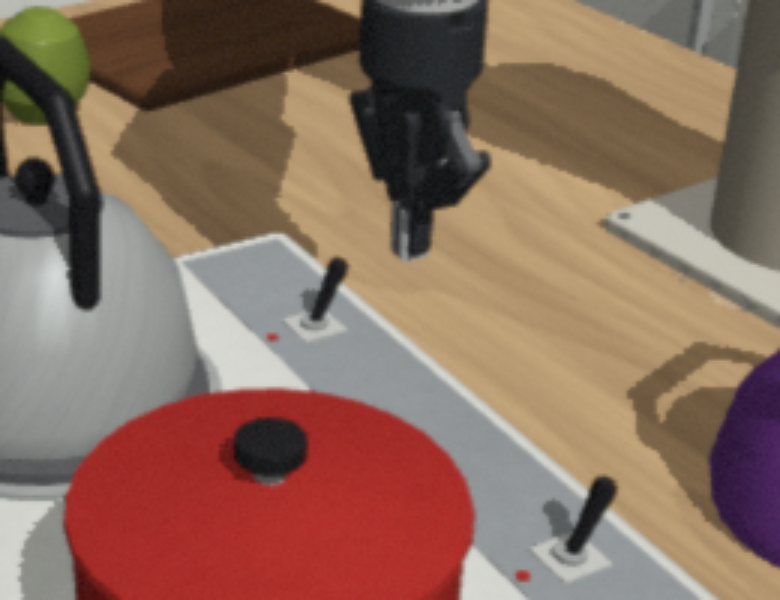

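The shut fingers stand in line with the right toggle at crop (410,250), with the bat tip at (338,266). The toggle is still off. I push now.

>>> move_arm(
  targets=[
    [[0,0,0,0.01,0,0,0],[0,0,0,0.02,-0.001,0,0],[0,0,0,0.03,-0.002,0,0],[0,0,0,0.036,-0.003,0,0],[0,0,0,0.042,-0.003,0,0],[0,0,0,0.047,-0.003,0,0],[0,0,0,0.051,-0.003,0,0],[0,0,0,0.054,-0.003,0,0]],
  ],
)

```text
clock: 3.35
eef_pos: [0.4383, -0.0168, 0.0985]
eef_rot: [[-0.997, 0.078, 0.001], [0.078, 0.997, -0.0], [-0.001, -0.0, -1.0]]
force: [-0.2, 0.8, 0.0]
width: -0.001
finger_force: 0.0
```

>>> move_arm(
  targets=[
    [[0,0,0,0.002,0,0,0],[0,0,0,0.004,0,0,0],[0,0,0,0.006,0,0,0],[0,0,0,0.006,0,0,0],[0,0,0,0.006,0,0,0],[0,0,0,0.006,0,0,0],[0,0,0,0.006,0,0,0],[0,0,0,0.006,0,0,0]],
  ],
)

```text
clock: 4.15
eef_pos: [0.4432, -0.0167, 0.0983]
eef_rot: [[-0.997, 0.078, -0.0], [0.078, 0.997, -0.0], [0.0, -0.0, -1.0]]
force: [0.1, 0.3, 0.5]
width: -0.002
finger_force: 0.0
```

Run:
```python
from h import *
s=ctrl.get_state();print(s['eef_pos'],s['force'])
a=grab('scene','s3.png')['pixels'][120:320,220:480]
cv2.imwrite('pics/s3c.png',cv2.resize(cv2.cvtColor(a,cv2.COLOR_RGB2BGR),None,fx=3,fy=3))
```

```text
[ 0.44320213 -0.01674499  0.09831854] [0.1174928  0.31528886 0.51336466]
```

View pics/s3c.png

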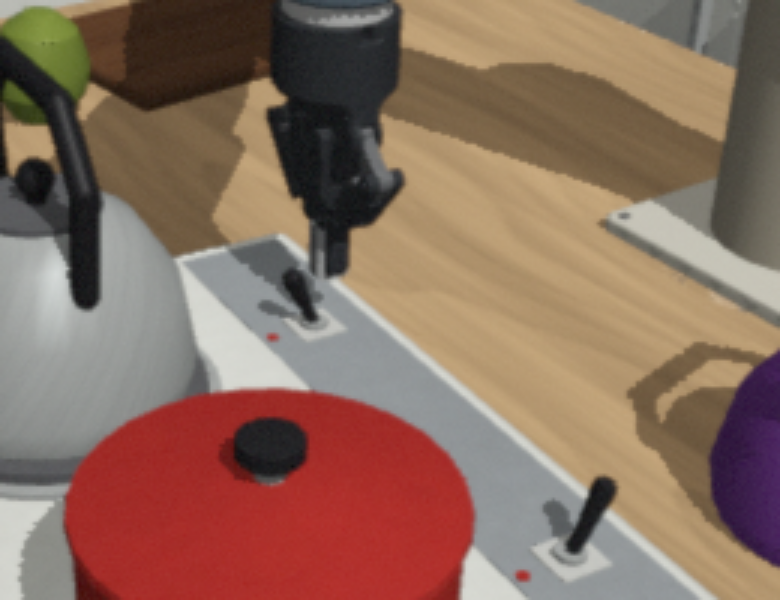

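The right toggle has flipped and its tip, at crop (293,280), now leans towards the ring. The left toggle is still off. I back off and raise the arm.

>>> move_arm(
  targets=[
    [[0,0,0,-0.02,0,0,0],[0,0,0,-0.04,0.002,0,0],[0,0,0,-0.06,0.003,0,0],[0,0,0,-0.06,0.003,0.03,0],[0,0,0,-0.06,0.003,0.07,0],[0,0,0,-0.06,0.003,0.1,0],[0,0,0,-0.06,0.003,0.12,0],[0,0,0,-0.06,0.003,0.12,0]],
  ],
)

```text
clock: 5.0
eef_pos: [0.3851, -0.0139, 0.2208]
eef_rot: [[-0.997, 0.078, 0.006], [0.078, 0.997, -0.0], [-0.006, 0.0, -1.0]]
force: [-0.3, 1.0, -0.0]
width: -0.006
finger_force: 0.0
```

Run:
```python
from h import *
a=grab('scene','s4.png')['pixels'][120:320,150:480]
cv2.imwrite('pics/s4c.png',cv2.resize(cv2.cvtColor(a,cv2.COLOR_RGB2BGR),None,fx=2.4,fy=2.4))
```

```text
(no output)
```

View pics/s4c.png

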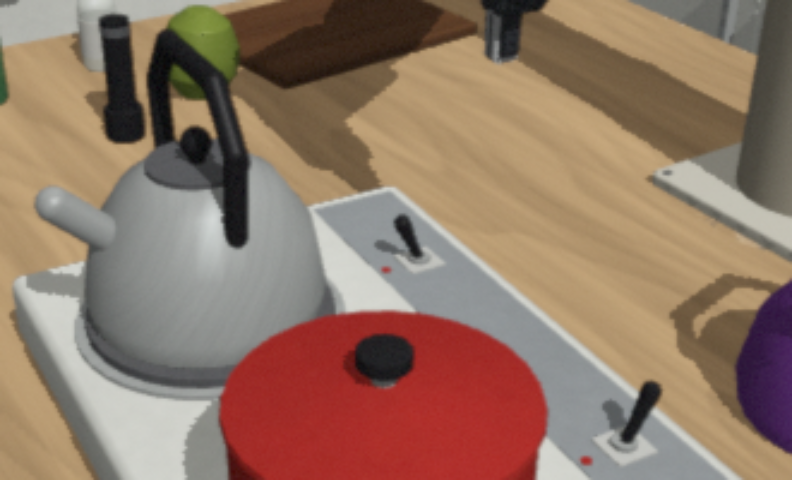

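The right toggle, tip at (403,222), stays on and the left one, tip at (650,390), is off. The kettle has not moved and the arm is clear.

```bash
python3 -c "
from workcell import ctrl
print(ctrl.close_job())"
```

```text
the job is handed in; nothing more can be done
None
```

I flipped the right toggle, in front of the kettle's ring, to on; the last picture shows the left toggle still off, the kettle unmoved and the arm clear, and I handed the job in (the hand-in call gave no verdict).

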